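# Seat the perched lid of the red tea caddy

### The job

The lid of the red-banded tea caddy is only perched on its mouth ring, not engaged. Without lifting it off, turn it back (counterclockwise seen from above) until it drops through the notches, then screw it forward (clockwise) fully home to its stop and let go. Leave the blue-banded caddy alone.

Things in the scene. Friction and masses are not known exactly. Their poses are not given: they have to be found in the camera images.
- lid_grip (a point): Red caddy's loose lid (90 g; sizes in mm): dark disc 44 across, 16 high; on it a pale fin to pinch from above, 40 long (x), 14 thick (y), 37 high. Point: on the axis, 24 above the disc, 13 below the fin's top, 40 above the underside. z up; x along the fin to the end with a white dot. Three ears 4 thick at the underside reach 36 from the axis, at 0 (white ear), 110, 220 deg ccw from x.
- caddy: Steel tea caddy with red band, fixed; 96 mm across, 80 high, origin at centre of underside, z up. Lid fully home: down, lid x along caddy x within 5 deg (red dot on rim), ears against stops. The perched lid must first turn back (ccw) 35 to 70 deg, until lid x is +60 deg ccw of caddy x (within 10): then it is free to go down 13 mm; then forward (cw) 60 deg. It turns with little resistance.
- ring (a point): Centre of the top face of the red caddy's brass mouth ring, 80 mm above caddy's origin; axes as caddy. Ring 4 mm thick, hole 52 across, three notches 40 deg wide reaching 40 mm from the axis, centred at 60 (green dot on the rim), 170, 280 deg ccw from x. The well floor lies 13 mm below the point. Ears have 5 mm height play beneath the ring, the disc 4 mm side play in the hole.
- other_caddy: Bystander: a like caddy with a blue band, its lid already home, all fixed; 96 mm across, its fin's top 120 mm above the table. Origin at centre of underside. Either caddy may stand on the left or the right.

How it is judged (in metres and radians):
On the way:
1. the lid, turned back, has dropped through the notches, not yet screwed forward (z of lid_grip in the frame of caddy below 0.1115 m and angle between the x axis of lid_grip and the x axis of caddy, either way round above 0.6 rad), for 0.05 s.
At the end, for the whole second after the job is handed in: The lid is down in the caddy (its underside within 4.5 mm of the well floor), level within 8 degrees, turned to within 12 degrees of its home direction (z of lid_grip in the frame of caddy below 0.1115 m and horizontal distance between lid_grip and caddy below 0.012 m and angle between the x axis of lid_grip and the x axis of caddy, either way round below 0.21 rad and angle between lid_grip's own z axis and vertical below 0.15 rad); the robot touches nothing.
It fails at once if the lid is lifted off (more than 25 mm above its perch) (z of lid_grip in the frame of caddy above 0.145 m).
It fails at once if the blue-banded caddy is pushed with more than 5 N (contact force between other_caddy and the fingers above 5 N or contact force between other_caddy and the arm above 5 N).
It also fails if it takes over 35 s, if anything falls off the work surface, if the arm or the gripper's body presses on something with over 40 N, if the wrist force passes 120 N, or if a joint passes its speed limit or range.

### The arm

A 6-joint arm with a two-finger parallel gripper is mounted at the origin on the work surface. World frame = base frame: x ahead of the robot, y to its left, z up, the work surface at z = 0. Lengths are in m, angles in degrees, forces in N, time in s.
With the tool pointing down it reaches from about 0.35 to 0.875 m from the base axis. Payload 4.2 kg.
Tool frame: the origin (TCP) lies midway between the tips of the shut fingers; the grasp point (between the pads) lies 19 mm behind it; x points along the fingers, y is the direction in which the jaws open and shut, and the axes are right-handed (so a half turn about x gives the same grasp; the last joint's range is limited). The gripper opens to 87 mm and grips with 3 to 60 N. Pads are 19 mm wide; open, the fingers measure 117 mm over their backs; the gripper's body (75 mm by 190 mm) begins 51 mm behind the grasp point.
Start: joints at [-58.98, 22.042, 0.453, 0, -68.411, -14.817], TCP at [0.174, -0.6, 0.223] pointing down, gripper open.
Joint ranges: [-179.83, 179.83], [-69.29, 118.12], [-61.27, 80.66], [-181.25, 117.63], [-171.15, -9.14], [-177.46, 177.46]. Speed limits (degrees/s): [159.86, 159.86, 180, 180, 180, 180].

### API

Orientations are given as a 3x3 rotation matrix whose columns are the frame's x, y, z axes.
In Python, from station import r gives the robot as it stands.
- The arm moves only by the tool play_rows, never from a script. Its argument "plan" is a list that holds one entry, the list of rows, each a list of 6 numbers: the shift along the tool's x, y, z in cm, then the turn, a rotation vector about the tool's x, y, z in units of 10 degrees (1.0 is 10 degrees). A call has 1 to 5 rows; each row is the pose to reach, as a shift and turn from the pose commanded when the call began, along the tool's axes at that moment; what a row does not reach only later rows make up. A row lasts 1/8 s, in which the tool goes at most 62.5 mm and 10.7 degrees, less where a joint would pass 70% of its speed; a pose out of reach is approached as far as the arm can. A call with a gripper value outside its range is refused whole. "hand" is the opening, from 0 (shut) to 1 (fully open), set as the call begins (left out, the last holds). The fingers move at their own pace and stop on an object; the grip force is fixed at half the most. Time passes only in rows, so rows that repeat a pose let the fingers close. It gives the time, the measured TCP pose, the force and the opening at its end, in the units of the state.
- r.sense(): the state, without advancing time (a new reading comes with each control period).
- r.capture(name): name is "scene" or "top" or "wrist"; returns (picture, depth): 420x560x3 uint8, blue, green, red; 420x560 float32, m along the optical axis (not along the pixel's ray), 0 where there is no reading.
- r.get_calibration(name): a dict with "vfov" (degrees; the focal length in pixels is half the picture's height over the tangent of half this angle, whatever the lens; pixels are square), "cx", "cy" (the principal point, pixels), "rvec" (rotation vector, rad) and "tvec" (3), from world to camera coordinates, as OpenCV has them. Camera axes: x right, y down, z forward; pixel columns grow to the right and rows downward; lengths in m; the calibration is good to about 2 mm. A picture is of the moment at which its call begins: read the wrist's pose just before it. get_calibration takes no time and is no camera call; for the wrist camera it gives the pose at the moment of the call.
- r.finish_job(): hands the job in, once; it reports no verdict.
The state is a dict: "time_s": time; "joints": joint angles; "joint_velocities": joint speeds; "effort": joint torques, N m; "tcp_pos": TCP position; "ee_rot": TCP orientation; "wrist_force": force on the tool from outside, world axes, zero at the start; "moment": the same for the moment, N m; "gripper_width": opening from 0.0 (shut) to 1.0 (fully open).
Only numpy, scipy, OpenCV 4.12 (cv2) and the standard library are available. Lean on these libraries where they do the work, as an engineer would, in place of code of your own. Each camera call takes 0.05 s, during which the arm holds its last target.

## Working session

There is one attempt and no reset: what is moved stays moved. The work goes in short steps, Python scripts to look and compute and a tool call to move; the robot and the scene stay as the last step left them, time stands still between calls to the robot, and variables do not carry over. Pictures are saved under pics/ and viewed, and the job is handed in when it is done.

Besides the shell and the picture viewer there is one more tool, called by a JSON object that holds its "api" and its "payload", one argument or row to a line. play_rows: Moves the arm, as the interface text tells. Its arguments: {"type":"object","properties":{"plan":{"type":"array","items":{"type":"array","items":{"type":"array","items":{"type":"number"}}}},"hand":{"type":"number"}},"required":["plan"]}

```bash
mkdir -p pics; ls; python3 - <<'E'
from station import r
import cv2,pickle
s=r.sense();print({k:s[k] for k in('time_s','tcp_pos','ee_rot','gripper_width','wrist_force')})
for n in('scene','top'):
    p,d=r.capture(n);c=r.get_calibration(n);print(n,c)
    cv2.imwrite(f'pics/{n}0.png',p);pickle.dump((p,d,c),open(f'{n}0.pkl','wb'))
E
```

```text
pics
{'time_s': 0.0, 'tcp_pos': array([ 0.17423085, -0.59958857,  0.22147419]), 'ee_rot': array([[-7.02202758e-04, -2.78835463e-01,  9.60338634e-01],
       [ 2.05497496e-03,  9.60336440e-01,  2.78836329e-01],
       [-9.99997642e-01,  2.16927149e-03, -1.01351001e-04]]), 'gripper_width': 1.0007150357501344, 'wrist_force': array([ 0.07688384, -0.56915799, -0.04770152])}
scene {'vfov': 43.72203427717143, 'cx': 273.9232876480461, 'cy': 208.08393619600693, 'rvec': array([ 1.15540025,  2.51477265, -0.80400122]), 'tvec': array([ 0.36077222, -0.27863181,  1.18120151])}
top {'vfov': 56.65097486931538, 'cx': 277.86565647534826, 'cy': 210.99092707896816, 'rvec': array([ 1.86263954, -2.30309015,  0.29220322]), 'tvec': array([0.10241743, 0.56742202, 0.62248583])}
```

View pics/scene0.png

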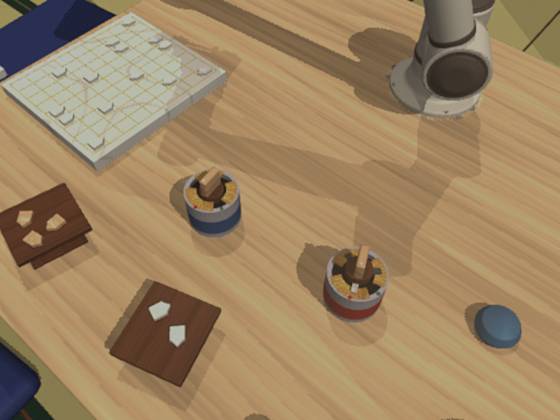

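View pics/top0.png

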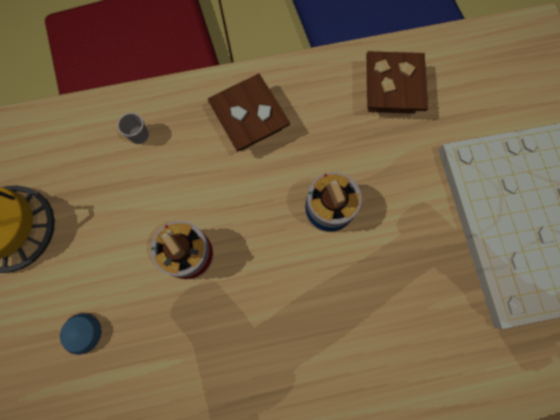

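```bash
python3 - <<'E'
import cv2,pickle,numpy as np
p,d,c=pickle.load(open('scene0.pkl','rb'));a=cv2.resize(p[230:330,305:405],(600,600),interpolation=cv2.INTER_CUBIC)
cv2.imwrite('pics/z1.png',a)
p,d,c=pickle.load(open('top0.pkl','rb'));a=cv2.resize(p[200:300,130:230],(600,600),interpolation=cv2.INTER_CUBIC)
cv2.imwrite('pics/z2.png',np.clip(a*1.6,0,255).astype('uint8'))
E
```

```text
(no output)
```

View pics/z1.png

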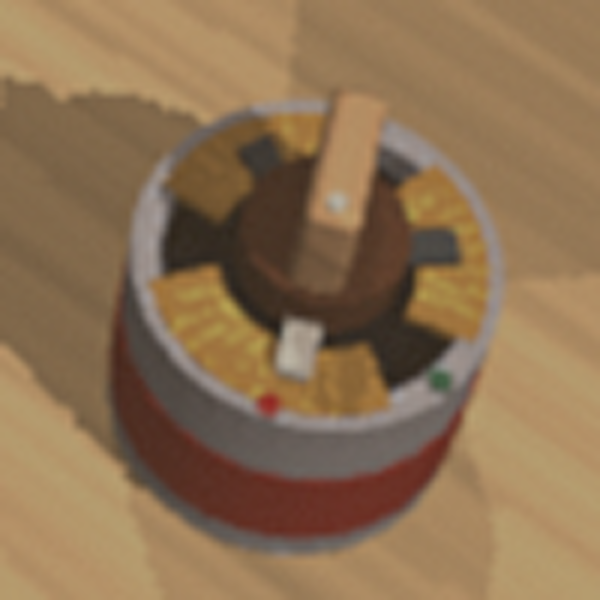

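View pics/z2.png

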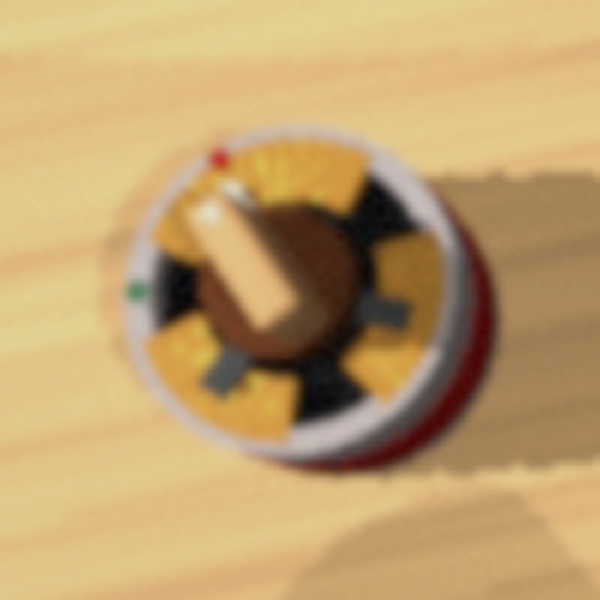

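```bash
cat > h.py <<'E'
import cv2,numpy as np
def ray(c,uv,H=420):
    R=cv2.Rodrigues(np.array(c['rvec'],float))[0];t=np.array(c['tvec'],float).reshape(3)
    f=H/2/np.tan(np.radians(c['vfov']/2))
    d=R.T@np.array([(uv[0]-c['cx'])/f,(uv[1]-c['cy'])/f,1]);return -R.T@t,d
def on(c,uv,z):
    o,d=ray(c,uv);return (o+d*(z-o[2])/d[2])
def z6(x,y,ox,oy): return ((x+.5)/6-.5+ox,(y+.5)/6-.5+oy)
E
python3 - <<'E'
import pickle,numpy as np
from h import *
def ang(a):return np.degrees(np.arctan2(a[1],a[0]))
S={'scene':(305,230,dict(red=(268,404,.08),green=(440,381,.08),ear=(298,349,.084),fdot=(337,203,.133),fA=(313,216,.133),fB=(362,230,.133),fC=(386,100,.133),fD=(338,92,.133)),[(130,240),(503,262),(300,100),(310,428),(160,178),(450,165)]),
'top':(130,200,dict(red=(220,159,.08),green=(138,291,.08),ear=(236,190,.084),fdot=(210,212,.133),fA=(190,212,.133),fB=(226,196,.133),fC=(299,303,.133),fD=(263,328,.133)),[(130,280),(300,125),(455,290),(290,455),(175,405),(405,170)])}
for n in S:
    ox,oy,P,E=S[n];p,d,c=pickle.load(open(n+'0.pkl','rb'))
    print(n)
    Q={k:on(c,z6(v[0],v[1],ox,oy),v[2])[:2] for k,v in P.items()}
    e=np.array([on(c,z6(*v,ox,oy),.08)[:2] for v in E])
    A=np.c_[2*e,np.ones(len(e))];s=np.linalg.lstsq(A,(e**2).sum(1),rcond=None)[0]
    C=s[:2];print('rim C',C,'R',np.sqrt(s[2]+C@C))
    f=(Q['fA']+Q['fB']+Q['fC']+Q['fD'])/4;print('fin',f)
    fd=(Q['fA']+Q['fB']-Q['fC']-Q['fD']);print('fin len',np.linalg.norm(fd)/2,'ang',ang(fd))
    for k in Q:print(k,Q[k].round(4),'ang about rim C',ang(Q[k]-C).round(1),np.linalg.norm(Q[k]-C).round(4))
# blue
p,d,c=pickle.load(open('top0.pkl','rb'));print('blue~',on(c,(334,200),.08))
E
```

```text
scene
rim C [0.54868969 0.16493481] R 0.04760551689703264
fin [0.54874518 0.16584585]
fin len 0.03705126977585178 ang 25.663807804296894
red [0.5901 0.179 ] ang about rim C 18.7 0.0437
green [0.5567 0.2081] ang about rim C 79.5 0.0439
ear [0.5747 0.1766] ang about rim C 24.1 0.0285
fdot [0.561  0.1706] ang about rim C 24.8 0.0135
fA [0.5677 0.1683] ang about rim C 10.0 0.0193
fB [0.5632 0.1795] ang about rim C 45.1 0.0205
fC [0.5291 0.163 ] ang about rim C -174.3 0.0197
fD [0.535  0.1527] ang about rim C -138.2 0.0184
top
rim C [0.5470368  0.16370378] R 0.047044651144571244
fin [0.54560955 0.1633099 ]
fin len 0.03698187816296673 ang 23.631634300154985
red [0.5889 0.1789] ang about rim C 20.0 0.0446
green [0.5552 0.2074] ang about rim C 79.4 0.0445
ear [0.5777 0.1747] ang about rim C 19.7 0.0326
fdot [0.5603 0.1705] ang about rim C 27.2 0.0149
fA [0.5614 0.1757] ang about rim C 40.0 0.0187
fB [0.5637 0.1657] ang about rim C 6.8 0.0168
fC [0.531  0.1508] ang about rim C -141.1 0.0206
fD [0.5264 0.161 ] ang about rim C -172.6 0.0208
blue~ [ 0.57342931 -0.12014752  0.08      ]
```

{"api": "play_rows", "payload": {
  "plan": [
    [[0,6,5.5,-0.2,0,0],[0,10,9,-0.4,0,0],[0,14,13,-0.6,0,0],[0,18,16.5,-0.8,0,0],[0,22,20,-0.8,0,0]]
  ],
  "hand": 0.6
}}

```text
time_s: 0.72
tcp_pos: [0.3054, -0.3312, 0.2224]
ee_rot: [[-0.0, -0.41, 0.912], [0.0, 0.912, 0.41], [-1.0, 0.0, 0.0]]
wrist_force: [0.8, -0.2, -0.1]
gripper_width: 0.615
```

{"api": "play_rows", "payload": {
  "plan": [
    [[0,4,4.8,0,0,0],[0,8,9.6,0,0,0],[0,12,14.5,0,0,0],[0,16,19.3,0,0,0],[0,20,24,0,0,0]]
  ]
}}

```text
time_s: 1.35
tcp_pos: [0.4423, -0.0502, 0.2226]
ee_rot: [[0.0, -0.41, 0.912], [0.0, 0.912, 0.41], [-1.0, -0.0, 0.0]]
wrist_force: [2.2, -1.1, -0.2]
gripper_width: 0.596
```

{"api": "play_rows", "payload": {
  "plan": [
    [[0,4,4.8,0,0,0],[0,8,9.6,0,0,0],[0,12,14.4,0,0,0],[0,15.2,18.5,0,0,0],[0,15.2,18.5,0,0,0]]
  ]
}}

```text
time_s: 1.98
tcp_pos: [0.5492, 0.165, 0.221]
ee_rot: [[-0.001, -0.413, 0.911], [-0.001, 0.911, 0.413], [-1.0, 0.0, -0.002]]
wrist_force: [-0.7, -0.6, -0.1]
gripper_width: 0.597
```

```bash
python3 - <<'E'
from station import r
import cv2,pickle
s=r.sense();print(s['time_s'],s['tcp_pos'],s['joints'],s['ee_rot'].round(3))
c=r.get_calibration('wrist');p,d=r.capture('wrist')
cv2.imwrite('pics/w1.png',p);pickle.dump((p,d,c),open('w1.pkl','wb'));print(c)
E
```

```text
1.975 [0.54922337 0.16504015 0.22100753] [ 3.28972763e+01  1.71473068e+01 -7.04932741e+00 -1.49648782e-02
 -6.58935539e+01 -9.85029261e+01] [[-0.001 -0.413  0.911]
 [-0.001  0.911  0.413]
 [-1.     0.    -0.002]]
{'vfov': 69.61506960117195, 'cx': 276.37043587181574, 'cy': 213.03516138404012, 'rvec': array([-1.60931633, -2.49632171, -0.35111897]), 'tvec': array([ 0.07607038, -0.57845886,  0.23302916])}
```

View pics/w1.png

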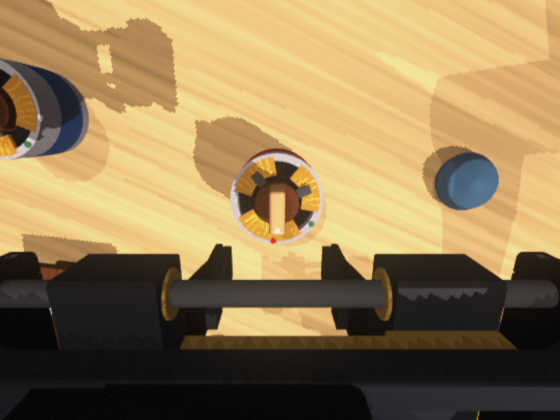

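```bash
python3 - <<'E'
import cv2,pickle,numpy as np
p,d,c=pickle.load(open('w1.pkl','rb'));a=cv2.resize(p[145:255,222:332],(660,660),interpolation=cv2.INTER_CUBIC)
cv2.imwrite('pics/z3.png',a)
E
```

```text
(no output)
```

View pics/z3.png

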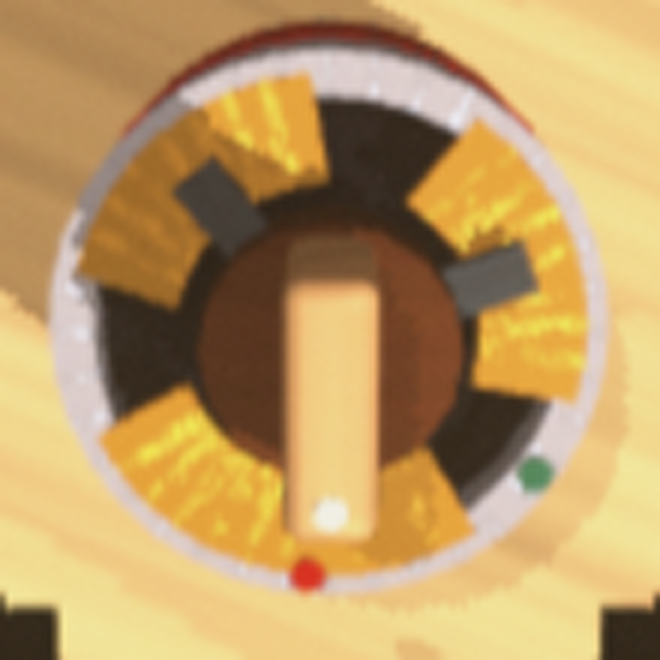

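```bash
python3 - <<'E'
import pickle,numpy as np
from h import *
def ang(a):return np.degrees(np.arctan2(a[1],a[0]))
p,d,c=pickle.load(open('w1.pkl','rb'));o=(222,145)
Q=lambda x,y,z:on(c,z6(x,y,*o),z)[:2]
e=np.array([Q(x,y,.08) for x,y in[(50,310),(608,330),(335,42),(330,594),(148,535),(515,530),(515,130),(130,150)]])
s=np.linalg.lstsq(np.c_[2*e,np.ones(len(e))],(e**2).sum(1),rcond=None)[0];C=s[:2];print(C,np.sqrt(s[2]+C@C))
print('red',ang(Q(308,575,.08)-C),'green',ang(Q(534,474,.08)-C))
A=(Q(287,540,.133)+Q(374,540,.133))/2;B=(Q(288,284,.133)+Q(378,282,.133))/2
print('fin',(A+B)/2,np.linalg.norm(A-B),ang(A-B),'dot',Q(331,514,.133))
E
```

```text
[0.54642786 0.16434966] 0.0479548418825769
red 19.315380943312483 green 79.68514957647315
fin [0.54505765 0.16398642] 0.038465326721329005 23.87630682472926 dot [0.55893882 0.17017041]
```

{"api": "play_rows", "payload": {
  "plan": [
    [[4,0,-0.3,0,0,0],[8,0,-0.3,0,0,0],[10.5,0,-0.3,0,0,0],[11.7,0,-0.3,0,0,0],[11.7,0,-0.3,0,0,0]]
  ]
}}

```text
time_s: 2.65
tcp_pos: [0.5453, 0.1601, 0.1054]
ee_rot: [[-0.001, -0.409, 0.912], [-0.001, 0.912, 0.409], [-1.0, -0.0, -0.001]]
wrist_force: [-0.0, -1.0, 1.0]
gripper_width: 0.602
```

{"api": "play_rows", "payload": {
  "plan": [
    [[0,0,0,0,0,0],[0,0,0,0,0,0],[0,0,0,0,0,0],[0,0,0,0,0,0],[0,0,0,0,0,0]]
  ],
  "hand": 0.0
}}

```text
time_s: 3.28
tcp_pos: [0.5458, 0.1611, 0.1057]
ee_rot: [[0.0, -0.41, 0.912], [0.0, 0.912, 0.41], [-1.0, 0.0, 0.0]]
wrist_force: [-1.0, 1.1, 0.5]
gripper_width: 0.158
```

```bash
python3 - <<'E'
from station import r
import cv2,pickle
for i in range(3):
    s=r.sense();print(s['time_s'],s['tcp_pos'],s['wrist_force'])
    n=['scene','wrist','top'][i];c=r.get_calibration(n);p,d=r.capture(n);pickle.dump((p,d,c),open(f'g{n}.pkl','wb'))
    cv2.imwrite(f'pics/g{n}.png',p)
s=r.sense();print(s['tcp_pos'],s['joints'])
p=pickle.load(open('gscene.pkl','rb'))[0];a=cv2.resize(p[220:330,300:410],(550,550),interpolation=cv2.INTER_CUBIC)
cv2.imwrite('pics/gz.png',a)
E
```

```text
3.275 [0.54575504 0.16111962 0.10573356] [-1.03097778  1.13517137  0.51546807]
3.325 [0.54578458 0.16111071 0.10572823] [-0.96375517  0.69715393  1.31860161]
3.375 [0.5457603  0.16110399 0.10570189] [ 0.35414101 -0.2046141   0.97863094]
[0.54576528 0.16110225 0.10568139] [ 3.27554541e+01  2.29992605e+01 -1.65283567e+01  9.20595129e-04
 -5.04562925e+01 -9.85458835e+01]
```

View pics/gz.png

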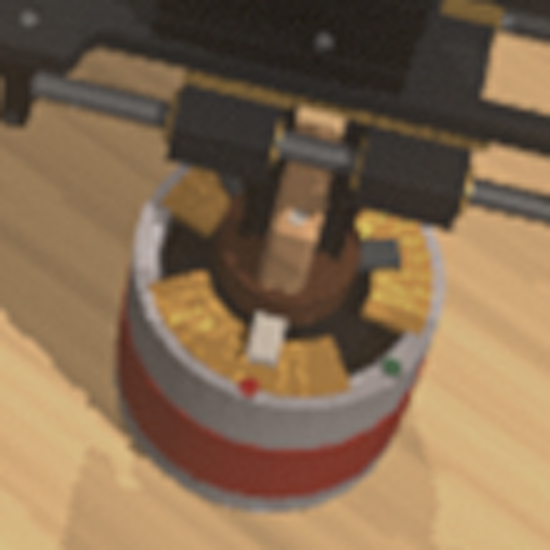

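View pics/gwrist.png

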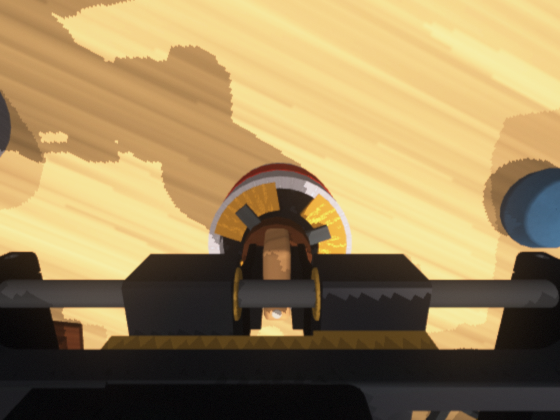

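```bash
python3 - <<'E'
import pickle,numpy as np
from h import *
c=pickle.load(open('gscene.pkl','rb'))[2]
q=lambda x,y,z:on(c,((x+.5)/5-.5+300,(y+.5)/5-.5+220),z)
print('dot',q(300,217,.133),'before .561 .1706'); print('ear',q(267,338,.084),'before .5747 .1766'); print('red',q(249,387,.08),'.5901 .179')
E
```

```text
dot [0.56150972 0.16894051 0.133     ] before .561 .1706
ear [0.57518857 0.17459519 0.084     ] before .5747 .1766
red [0.59007598 0.17922646 0.08      ] .5901 .179
```

{"api": "play_rows", "payload": {
  "plan": [
    [[0,0.2,0.1,0,0,0],[0,0.2,0.1,-0.8,0,0],[0,0.2,0.1,-1.7,0,0],[0,0.2,0.1,-2.6,0,0],[0,0.2,0.1,-3.5,0,0]]
  ]
}}

```text
time_s: 4.05
tcp_pos: [0.5463, 0.1633, 0.1057]
ee_rot: [[0.001, -0.862, 0.508], [0.0, 0.508, 0.862], [-1.0, -0.001, 0.001]]
wrist_force: [0.5, -0.5, 0.4]
gripper_width: 0.159
```

{"api": "play_rows", "payload": {
  "plan": [
    [[0,0,0,-0.7,0,0],[0,0,0,-1.4,0,0],[0,0,0,-2.1,0,0],[0,0,0,-2.1,0,0],[0,0,0,-2.1,0,0]]
  ]
}}

```text
time_s: 4.68
tcp_pos: [0.5456, 0.1632, 0.1053]
ee_rot: [[-0.0, -0.985, 0.172], [-0.0, 0.172, 0.985], [-1.0, 0.0, -0.0]]
wrist_force: [-0.3, 0.5, -0.6]
gripper_width: 0.161
```

```bash
cat > look.py <<'E'
from station import r
import cv2,pickle,sys
k=sys.argv[1]
s=r.sense();print(s['time_s'],s['tcp_pos'],s['wrist_force'],s['moment'],s['joints'].round(1),s['gripper_width'])
o=[]
for n,(y,x) in dict(scene=(220,300),top=(195,125)).items():
    c=r.get_calibration(n);p,d=r.capture(n);pickle.dump((p,d,c),open(f'{k}{n}.pkl','wb'))
    o.append(cv2.resize(p[y:y+110,x:x+110],(400,400),interpolation=cv2.INTER_CUBIC))
cv2.imwrite(f'pics/{k}.png',cv2.hconcat(o))
E
python3 look.py t1
```

```text
4.675 [0.54561189 0.16321379 0.10526947] [-0.33605507  0.4702683  -0.6000227 ] [0.09330175 0.11994961 0.03316807] [ 32.9  23.1 -16.5  -0.  -50.5 -42.8] 0.16090990034946445
```

View pics/t1.png

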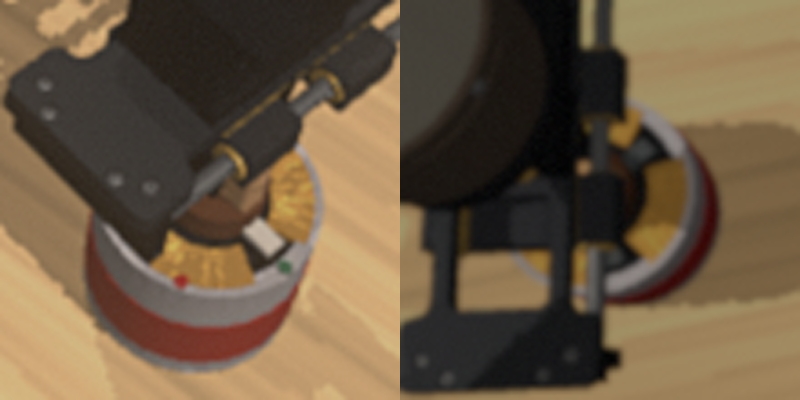

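{"api": "play_rows", "payload": {
  "plan": [
    [[0,-0.1,0,0,0,0],[0.3,-0.1,0,0,0,0],[0.6,-0.1,0,0,0,0],[0.6,-0.1,0,0,0,0]]
  ]
}}

```text
time_s: 5.28
tcp_pos: [0.5465, 0.1629, 0.0991]
ee_rot: [[-0.001, -0.985, 0.17], [-0.0, 0.17, 0.985], [-1.0, 0.001, -0.001]]
wrist_force: [0.5, 1.0, -0.9]
gripper_width: 0.157
```

Force is about zero, so it is going through the notches.

{"api": "play_rows", "payload": {
  "plan": [
    [[0.2,0,0,0,0,0],[0.4,0,0,0,0,0],[0.55,0,0,0,0,0],[0.55,0,0,0,0,0]]
  ]
}}

```text
time_s: 5.78
tcp_pos: [0.5467, 0.163, 0.0939]
ee_rot: [[-0.0, -0.985, 0.17], [-0.0, 0.17, 0.985], [-1.0, 0.0, -0.0]]
wrist_force: [-0.1, -0.0, 0.3]
gripper_width: 0.153
```

```bash
python3 look.py t2
```

```text
5.775 [0.54667942 0.16299957 0.09389787] [-0.14189869 -0.04497389  0.30722707] [-0.0171025   0.03607838  0.00724999] [ 32.9  23.9 -17.    0.  -49.1 -42.7] 0.15348620951418598
```

View pics/t2.png

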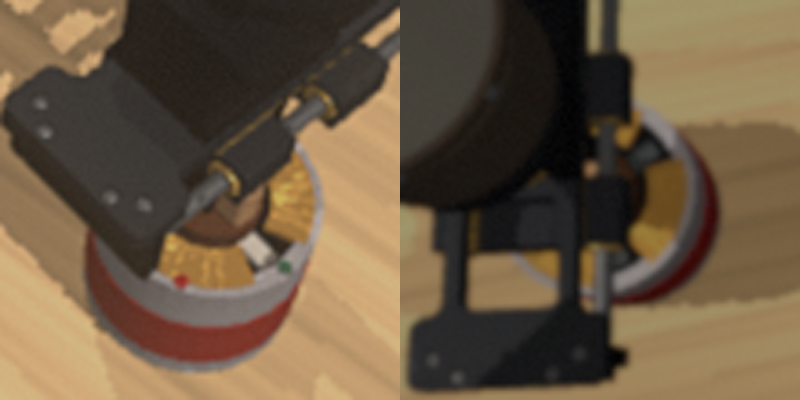

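{"api": "play_rows", "payload": {
  "plan": [
    [[0.1,0,0,0,0,0],[0.1,0,0,0.6,0,0],[0.1,0,0,1.4,0,0],[0.1,0,0,2.2,0,0],[0.1,0,0,3,0,0]]
  ]
}}

```text
time_s: 6.5
tcp_pos: [0.5468, 0.1631, 0.0931]
ee_rot: [[0.0, -0.765, 0.644], [0.0, 0.644, 0.765], [-1.0, -0.0, 0.0]]
wrist_force: [-0.2, -0.2, -0.9]
gripper_width: 0.162
```

{"api": "play_rows", "payload": {
  "plan": [
    [[0,0,0,0.8,0,0],[0,0,0,1.6,0,0],[0,0,0,2.4,0,0],[0,0,0,2.7,0,0],[0,0,0,2.7,0,0]]
  ]
}}

```text
time_s: 7.12
tcp_pos: [0.5468, 0.1631, 0.093]
ee_rot: [[0.0, -0.395, 0.919], [0.0, 0.919, 0.395], [-1.0, 0.0, 0.0]]
wrist_force: [-0.4, 0.3, -1.5]
gripper_width: 0.158
```

```bash
python3 look.py t3
```

```text
7.125 [0.54676651 0.16305244 0.09303824] [-0.38585323  0.33199349 -1.49428798] [-0.04240008  0.04983775  0.02989322] [ 32.9  24.  -17.1  -0.  -48.9 -99.6] 0.15767992573580536
```

View pics/t3.png

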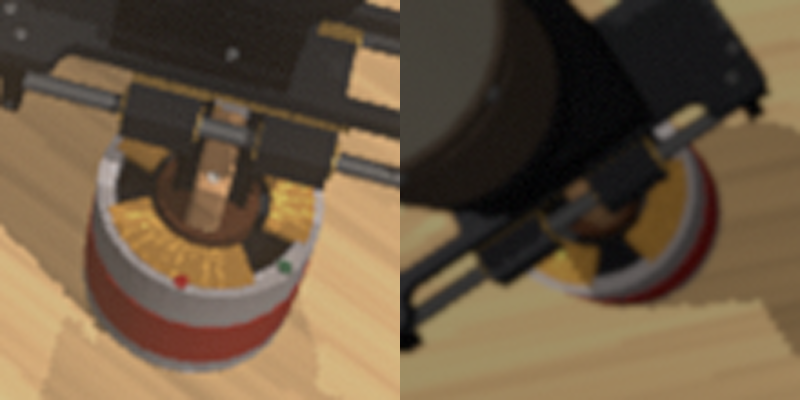

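{"api": "play_rows", "payload": {
  "plan": [
    [[0,0,0,0.2,0,0],[0,0,0,0.4,0,0],[0,0,0,0.4,0,0]]
  ]
}}

```text
time_s: 7.6
tcp_pos: [0.5463, 0.163, 0.093]
ee_rot: [[-0.001, -0.329, 0.944], [-0.0, 0.944, 0.329], [-1.0, 0.0, -0.001]]
wrist_force: [-1.4, 0.6, 0.3]
gripper_width: 0.156
```

```bash
python3 -c "
from station import r
s=r.sense();print(s['moment'],s['wrist_force'])"
```

```text
[0.15438228 0.5644871  0.13218899] [-1.44606848  0.55880588  0.31855637]
```

{"api": "play_rows", "payload": {
  "plan": [
    [[0,0,0,0.15,0,0],[0,0,0,0.3,0,0],[0,0,0,0.3,0,0]]
  ]
}}

```text
time_s: 7.98
tcp_pos: [0.5461, 0.163, 0.0929]
ee_rot: [[-0.001, -0.28, 0.96], [-0.001, 0.96, 0.28], [-1.0, -0.0, -0.001]]
wrist_force: [-4.5, 1.4, 1.1]
gripper_width: 0.162
```

```bash
python3 -c "
from station import r
s=r.sense();print(s['moment'],s['wrist_force'])"
```

```text
[0.46861317 1.3424953  0.67804596] [-4.4722905   1.43984154  1.11896455]
```

The torque about z has risen to 0.68 N m, so the ears are against their stops. I'll ease off and let go.

{"api": "play_rows", "payload": {
  "plan": [
    [[0,0,0,-0.1,0,0],[0,0,0,-0.1,0,0]]
  ]
}}

```text
time_s: 8.22
tcp_pos: [0.5462, 0.163, 0.0929]
ee_rot: [[-0.001, -0.296, 0.955], [-0.0, 0.955, 0.296], [-1.0, 0.0, -0.001]]
wrist_force: [-4.8, 1.0, 1.2]
gripper_width: 0.157
```

{"api": "play_rows", "payload": {
  "plan": [
    [[0,0,0,0,0,0],[0,0,0,0,0,0],[0,0,0,0,0,0],[0,0,0,0,0,0]]
  ],
  "hand": 0.5
}}

```text
time_s: 8.72
tcp_pos: [0.5471, 0.163, 0.0932]
ee_rot: [[0.001, -0.295, 0.955], [0.0, 0.955, 0.295], [-1.0, 0.0, 0.001]]
wrist_force: [0.6, 0.4, -0.7]
gripper_width: 0.473
```

{"api": "play_rows", "payload": {
  "plan": [
    [[-1,0,0,0,0,0],[-4,0,0,0,0,0],[-8,0,0,0,0,0],[-13,0,0,0,0,0],[-18,0,0,0,0,0]]
  ]
}}

```text
time_s: 9.35
tcp_pos: [0.5466, 0.1629, 0.2755]
ee_rot: [[0.001, -0.296, 0.955], [0.0, 0.955, 0.296], [-1.0, 0.0, 0.001]]
wrist_force: [0.6, 0.7, 0.1]
gripper_width: 0.501
```

{"api": "play_rows", "payload": {
  "plan": [
    [[0,0,-5,0,0,0],[0,0,-10,0,0,0],[0,0,-10,0,0,0]]
  ]
}}

```text
time_s: 9.72
tcp_pos: [0.4487, 0.1323, 0.2745]
ee_rot: [[0.001, -0.296, 0.955], [0.001, 0.955, 0.296], [-1.0, 0.001, 0.002]]
wrist_force: [0.7, -0.3, -0.4]
gripper_width: 0.499
```

```bash
python3 look.py t4
```

```text
9.725 [0.44871816 0.13227137 0.27451745] [ 0.69489265 -0.26152391 -0.42510032] [ 0.01205766 -0.09733682  0.00137559] [  36.4    4.3  -15.5   -0.   -70.1 -109.1] 0.4989467729043617
```

View pics/t4.png

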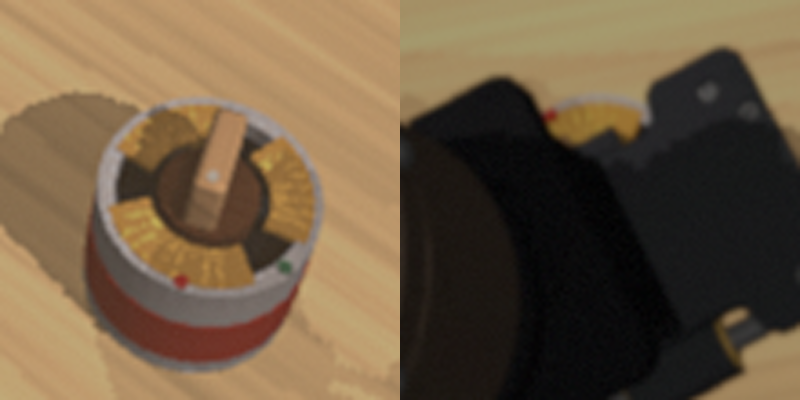

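```bash
python3 - <<'E'
import cv2,pickle
p=pickle.load(open('t4scene.pkl','rb'))[0]
cv2.imwrite('pics/z4.png',cv2.resize(p[235:305,320:390],(700,700)[:2],interpolation=cv2.INTER_CUBIC)[:600])
E
```

```text
(no output)
```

View pics/z4.png

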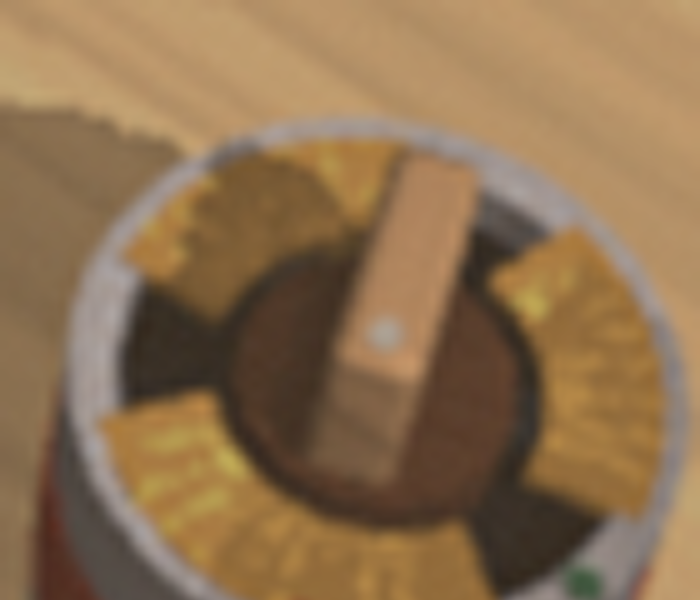

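```bash
python3 - <<'E'
import pickle,numpy as np
from h import *
c=pickle.load(open('t4scene.pkl','rb'))[2]
q=lambda x,y,z=.12:on(c,((x+.5)/10-.5+320,(y+.5)/10-.5+235),z)[:2]
A=(q(340,358)+q(416,380))/2;B=(q(405,152)+q(482,175))/2;v=A-B
print((A+B)/2,np.linalg.norm(v),np.degrees(np.arctan2(v[1],v[0])))
print('long edges',[np.degrees(np.arctan2(*(a-b)[::-1])) for a,b in[(q(340,358),q(405,152)),(q(416,380),q(482,175))]])
E
```

```text
[0.55051604 0.16529973] 0.03737196652893673 20.048186179111678
long edges [np.float64(20.42177212583121), np.float64(19.672497832687753)]
```

```bash
python3 -c "
from station import r
print(r.finish_job())"
```

```text
the job is handed in; nothing more can be done
None
```

The red caddy's lid is screwed home to its stop and released, and I've handed the job in; the hand-in gives no verdict.

- **Turning back and dropping:** I pinched the fin and turned the lid back about 56° without lifting it. I then lowered it about 12 mm through the notches, and the force on the wrist stayed at about 1 N.
- **Screwing forward:** I turned it forward to the stop, where the torque about the vertical rose to 0.68 N m. I then eased back 1°, let go and moved the arm clear. The job took about 10 s in all, and the arm stayed well away from the blue caddy.

**Last checks:**
- **Direction:** the fin pointed at 20.0°, against about 19.4° for the caddy.
- **Height:** the ears were out of sight under the ring.
- **Centring:** the last scene view put the lid's centre at (0.5505, 0.1653), 2–4 mm from my three estimates of the ring's centre. That is inside the 12 mm allowed; I put about 2 mm of it down to the camera.
- **Not checked:** the arm blocked the top view at the end, so the final height and levelness rest on the tool height and the scene picture.

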